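Stack a transformer mounting in an open amplifier

TASK

Mount the transformer on the round steel seat inside the open amplifier: lay the plain nylon spacer disc on the seat, then the ring-shaped transformer on the disc, then the steel clamp plate on top of the transformer with its hub upward, all centred on the seat. Set each piece down gently without dropping it and let go of it before you fetch the next, and leave the multimeter, screwdriver and solder reel where they are.

Things in the scene. Friction and masses are not known exactly. Their poses are not given: they have to be found in the camera images.
- amp: open amplifier chassis, fixed: steel tray 260 (x) by 340 (y) mm, walls 4 mm thick and 55 high, front panel 60 mm high with knobs on its +x side. Origin: centre of its underside, on the bench; z up. The seat stands in its -y half; its +y half (y over 47 mm) holds circuit board, capacitors and heat sink, below 55 mm. The nearest wall is 96 mm, the board 117 mm from the seat's centre
- seat (a point): centre of the top face of the seat, a flat round dark steel plate 84 mm in diameter on the chassis floor, at (0, -70, 14) mm in the amp's frame; 14 mm above the bench; z up
- spacer: nylon spacer disc: plain flat solid white disc, 66 mm in diameter, 16 mm thick, no hole, about 60 g; starts lying on the bench. Origin: centre of its underside, z up along its axis; alike both ways up
- transformer: ring-shaped transformer: copper-coloured fat ring with windings, 62 mm outer diameter, 26 mm hole, 30 mm high, about 400 g; starts lying flat on the bench. Origin: centre of its underside, z up along its axis; alike both ways up. Can be gripped across its outer diameter
- clamp: steel clamp plate: round disc 60 mm in diameter and 10 mm thick with a solid round hub 26 mm in diameter standing 20 mm above the middle of its upper face (30 mm high in all), about 200 g; starts on the bench, hub upward. Origin: centre of its flat underside, z up through the hub. Can be gripped by the hub
- multimeter: bystander: grey multimeter lying face up on the bench, 180 (x) by 85 (y) by 36 mm, with a dial to 44 mm. Origin: centre of its underside
- screwdriver: bystander: screwdriver about 200 mm long lying on the bench along its x axis, handle to -x, below 40 mm high. Origin: middle of its length, on the bench
- reel: bystander: black-flanged reel of solder standing on end, 60 mm in diameter and 50 mm high. Origin: centre of its underside
Things that resemble listed ones, but are neither listed nor needed, are in the scene too. There is more than one size of the clamp; the job needs the smallest.

How it is judged:
On the way, in this order (a step that is already met when the one before it is completed fails the run):
1. the nylon spacer disc lies flat and centred in its place on the seat, let go of and still (horizontal distance between spacer and seat below 0.007 m and ((angle between spacer's own z axis and vertical below 0.08 rad and z of spacer in the frame of seat below 0.004 m) or (angle between spacer's own z axis and vertical above 3.06 rad and z of spacer in the frame of seat below 0.02 m)) and contact force between spacer and the fingers below 0.1 N and linear speed of spacer below 0.02 m/s), for 0.2 s.
2. the transformer lies flat and centred in its place on the spacer disc, let go of and still (horizontal distance between each of spacer, transformer and seat below 0.007 m and ((angle between spacer's own z axis and vertical below 0.08 rad and z of spacer in the frame of seat below 0.004 m) or (angle between spacer's own z axis and vertical above 3.06 rad and z of spacer in the frame of seat below 0.02 m)) and ((angle between transformer's own z axis and vertical below 0.08 rad and z of transformer in the frame of seat between 0.012 and 0.02 m) or (angle between transformer's own z axis and vertical above 3.06 rad and z of transformer in the frame of seat between 0.042 and 0.05 m)) and contact force between transformer and the fingers below 0.1 N and linear speed of transformer below 0.02 m/s), for 0.2 s.
3. the clamp plate lies flat and centred in its place on the transformer, let go of and still (horizontal distance between each of spacer, transformer, clamp and seat below 0.007 m and ((angle between spacer's own z axis and vertical below 0.08 rad and z of spacer in the frame of seat below 0.004 m) or (angle between spacer's own z axis and vertical above 3.06 rad and z of spacer in the frame of seat below 0.02 m)) and ((angle between transformer's own z axis and vertical below 0.08 rad and z of transformer in the frame of seat between 0.012 and 0.02 m) or (angle between transformer's own z axis and vertical above 3.06 rad and z of transformer in the frame of seat between 0.042 and 0.05 m)) and z of clamp in the frame of seat between 0.042 and 0.05 m and angle between clamp's own z axis and vertical below 0.08 rad and contact force between clamp and the fingers below 0.1 N and linear speed of clamp below 0.02 m/s), for 0.2 s.
At the end, for the whole second after the job is handed in: Spacer disc flat on the seat, transformer flat on the spacer, clamp plate flat on the transformer with its hub up: spacer and transformer either way up; each axis within 7 mm of the seat's centre, within 4 mm of its stacked height and tilted less than 0.08 rad; all released and at rest (all of step 3 and contact force between each of spacer, transformer and the fingers below 0.1 N and linear speed of each of spacer, transformer below 0.02 m/s); the robot touches nothing.
It fails at once if the nylon spacer disc is dropped (out of the fingers and falling faster than 0.45 m/s, a free fall of about 10 mm) (contact force between spacer and the fingers below 0.05 N and linear speed of spacer above 0.45 m/s).
It fails at once if the transformer is dropped (out of the fingers and falling faster than 0.45 m/s, a free fall of about 10 mm) (contact force between transformer and the fingers below 0.05 N and linear speed of transformer above 0.45 m/s).
It fails at once if the clamp plate is dropped (out of the fingers and falling faster than 0.45 m/s, a free fall of about 10 mm) (contact force between clamp and the fingers below 0.05 N and linear speed of clamp above 0.45 m/s).
It fails at once if the multimeter, screwdriver or reel is moved more than 25 mm (distance of any of multimeter, screwdriver, reel from where it was at the start of the episode above 0.025 m).
It also fails if it takes over 64 s, if anything falls off the work surface, if the arm or the gripper's body presses on something with over 40 N, if the wrist force passes 120 N, or if a joint passes its speed limit or range.

ROBOT

A 7-joint arm with a two-finger parallel gripper is mounted at the origin on the work surface. World frame = base frame: x ahead of the robot, y to its left, z up, the work surface at z = 0. Lengths are in m, angles in rad, forces in N, time in s.
With the tool pointing down it reaches from about 0.4 to 0.875 m from the base axis. Payload 4.4 kg.
Tool frame: the origin (TCP) lies at the very end of the fingers, on their centre line; the grasp point (between the pads) lies 19 mm behind it; z points along the fingers, y is the line along which they close (so a half turn about z gives the same grasp; the last joint's range is limited). The gripper opens to 85 mm and grips with 20 to 120 N. Pads are 22 mm wide; open, the fingers measure 114 mm over their backs; the gripper's body (76 mm by 85 mm) begins 54 mm behind the grasp point. The pads swing forward as they close: fully open they stand 13 mm farther back than shut.
Start: joints at [-1.301, 0.628, 0.038, 1.517, -0.027, 0.996, -0.02], TCP at [0.214, 0.614, 0.231] pointing down, gripper open.
Joint ranges: [-3.06, 3.06], [-0.37, 2.12], [-1.25, 1.32], [0.18, 2.47], [-1.1, 4.24], [0.23, 1.98], [-2.94, 2.94]. Speed limits (rad/s): [2.57, 2.57, 3.14, 3.14, 3.14, 3.14, 3.14].

INTERFACE

Orientations are given as [roll, pitch, yaw] about the fixed x, y, z axes, in that order (R = Rz(yaw) Ry(pitch) Rx(roll)).
In Python, from bench import env, read_camera gives the robot as it stands. The module is installed in compiled form; this text tells all that it offers.
- The arm moves only by the tool play_rows, never from a script. Its argument "series" is a list of rows, each a list of 7 numbers: the opening, from -1 (shut) to 1 (fully open), then the shift along the world's x, y, z in units of 1 m (1.0 is 1 m), then the turn, a rotation vector about the world's x, y, z in units of pi rad (1.0 is pi rad). A call has 1 to 20 rows; each row is the pose to reach, as a shift and turn from the pose commanded when the call began, turning the shorter way round; what a row does not reach only later rows make up. A row lasts 1/10 s, in which the tool goes at most 50 mm and 8.59 degrees, less where a joint would pass 70% of its speed; a pose out of reach is approached as far as the arm can. A call with a number of a shift or a turn outside -1 to 1 is refused whole. A call with a gripper value outside its range is refused whole. The fingers move at their own pace and stop on an object; the grip force is fixed at half the most. Time passes only in rows, so rows that repeat a pose let the fingers close. It gives the time, the measured TCP pose, the force, the opening and the grip force at its end, in the units of the state.
- env.read_state(): the state, without advancing time (a new reading comes with each control period).
- read_camera(name): name is "scene" or "top" or "wrist"; returns a dict with "img" (480x640x3 uint8, red, green, blue), "depth" (480x640 float32, m along the optical axis (not along the pixel's ray), 0 where there is no reading), "camera_matrix" (3x3 intrinsics, pixels), "origin" and "rotation" of the camera in the world; the wrist camera has in their place "mount" (4x4, takes a point from camera to tool coordinates, whose origin is the TCP and whose axes are the flange's). Camera axes: x right, y down, z forward; pixel columns grow to the right and rows downward; lengths in m; the calibration is good to about 2 mm. A picture is of the moment at which its call begins: read the wrist's pose just before it.
- env.job_done(): hands the job in; it is judged then, once.
The state is a dict: "time_s": time; "joint_pos": joint angles; "qvel": joint speeds; "joint_efforts": joint torques, N m; "position": TCP position; "orientation": TCP orientation; "ft_force": force on the tool from outside, world axes, zero at the start; "torque": the same for the moment, N m; "finger_gap": finger opening in m; "grasp_force": force on a finger pad.
Only numpy, scipy, OpenCV 4.12 (cv2) and the standard library are available. Lean on these libraries where they do the work, as an engineer would, in place of code of your own. Each camera call takes 0.05 s, during which the arm holds its last target. There are 200 camera calls.

## Working session

There is one attempt and no reset: what is moved stays moved. The work goes in short steps, Python scripts to look and compute and a tool call to move; the robot and the scene stay as the last step left them, time stands still between calls to the robot, and variables do not carry over. Pictures are saved under pics/ and viewed, at most 10 in all, crops included, and the job is handed in when it is done.

Besides the shell and the picture viewer there is one more tool, called after "Call:" by a JSON object that holds its "name" and its "arguments", one argument or row to a line. play_rows: Moves the arm, as the interface text tells. Its arguments: {"type":"object","properties":{"series":{"type":"array"}},"required":["series"]}

```bash
mkdir -p pics; cat > h.py <<'E'
import numpy as np, cv2
from bench import env, read_camera
def save(c,name): cv2.imwrite('pics/'+name, cv2.cvtColor(c['img'],cv2.COLOR_RGB2BGR))
def cloud(c):
    K=c['camera_matrix']; d=c['depth']; v,u=np.mgrid[:480,:640]
    p=np.stack([(u-K[0,2])/K[0,0]*d,(v-K[1,2])/K[1,1]*d,d],-1)
    P=p@np.array(c['rotation']).T+np.array(c['origin']); P[d==0]=np.nan
    return P
E
python3 - <<'E'
from h import *
s=env.read_state(); print({k:np.round(v,3) for k,v in s.items()})
for n in('top','scene'):
    c=read_camera(n); save(c,n+'.png'); np.savez(n+'.npz',**c); print(n,np.round(c['origin'],3),np.round(c['rotation'],3).tolist(),c['camera_matrix'].tolist())
E
```

```text
{'time_s': np.float64(0.0), 'joint_pos': array([-1.301,  0.629,  0.038,  1.518, -0.027,  0.996, -0.02 ]), 'qvel': array([-0.   ,  0.   , -0.001,  0.002,  0.   , -0.001, -0.   ]), 'joint_efforts': array([-0.0000e+00, -5.6341e+01,  1.2270e+00, -1.9345e+01,  1.1000e-02,
        1.0000e-02,  0.0000e+00]), 'position': array([0.214, 0.613, 0.23 ]), 'orientation': array([-3.14 , -0.   ,  2.806]), 'ft_force': array([ 0.266,  0.492, -0.174]), 'torque': array([-0.023,  0.042,  0.022]), 'grasp_force': np.float64(0.0), 'finger_gap': np.float64(0.085)}
top [ 0.544 -0.051  1.072] [-3.098, -0.031, -1.58] [[536.4468725139056, 0.0, 322.333707511874], [0.0, 536.4468725139056, 244.50609936275495], [0.0, 0.0, 1.0]]
scene [1.248 0.478 0.711] [-2.234, -0.022, 2.277] [[527.4655760036361, 0.0, 327.23102365936916], [0.0, 527.4655760036361, 236.93703988632674], [0.0, 0.0, 1.0]]
```

View pics/top.png

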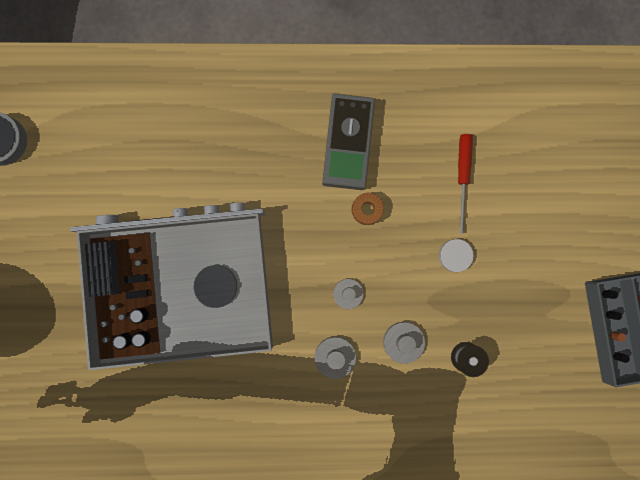

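View pics/scene.png

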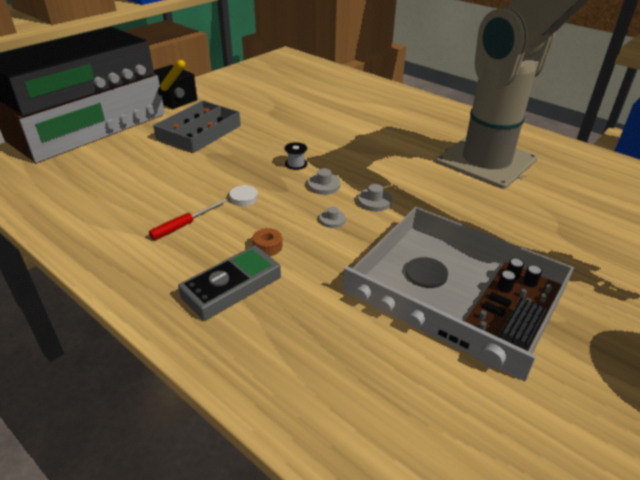

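Top view: the spacer is the white disc at (457,255), and the transformer is the copper ring at (368,208), close to the multimeter at (348,140). Three things look like the clamp: (349,294) is the smallest, with (335,357) and (405,342) larger. The seat is the dark disc at (216,286). In the scene view the same items are at: spacer (243,196), ring (267,240), small clamp (332,217), larger clamps (323,181) and (374,197), seat (427,272).

```bash
cat >> h.py <<'E'
from scipy.spatial.transform import Rotation as Ro
def cloud(c):
    K=c['camera_matrix']; d=c['depth']; v,u=np.mgrid[:480,:640]
    p=np.stack([(u-K[0,2])/K[0,0]*d,(v-K[1,2])/K[1,1]*d,d],-1)
    P=p@Ro.from_euler('xyz',c['rotation']).as_matrix().T+np.array(c['origin']); P[d==0]=np.nan
    return P
def top_fit(P,xy,r,z0,z1):
    "min enclosing circle of points in z-range near xy"
    m=(np.hypot(P[...,0]-xy[0],P[...,1]-xy[1])<r)&(P[...,2]>z0)&(P[...,2]<z1)
    q=P[m]
    if len(q)<8: return None
    (cx,cy),R=cv2.minEnclosingCircle(q[:,:2].astype(np.float32))
    return np.round([cx,cy,R,np.median(q[:,2]),q[:,2].min(),q[:,2].max(),len(q)],4).tolist()
E
python3 - <<'E'
from h import *
C={n:dict(np.load(n+'.npz')) for n in('top','scene')}
P={n:cloud(C[n]) for n in C}
pt={'spacer':((457,255),(243,196)),'ring':((368,199),(267,233)),'clampS':((349,294),(333,212)),'clampB':((335,357),(375,189)),'clampC':((405,342),(324,174)),'seat':((216,286),(427,272)),'bench':((300,430),(300,420))}
for k,(a,b) in pt.items():
    print(k,np.round(P['top'][a[1],a[0]],4),np.round(P['scene'][b[1],b[0]],4))
for k,r,z0,z1 in(('spacer',.05,.010,.03),('ring',.045,.018,.04),('clampS',.045,.006,.04),('clampS',.045,.02,.04),('clampB',.05,.006,.05),('clampC',.05,.006,.05),):
    xy=P['top'][pt[k][0][1],pt[k][0][0]][:2]
    for n in C: print(k,n,top_fit(P[n],xy,r,z0,z1))
# seat by colour
for n in C:
    im=C[n]['img'].astype(int); c0=pt['seat'][n=='scene']
    m=(im.max(-1)<100)&(np.ptp(im,-1)<25)
    xy=P[n][c0[1],c0[0]]
    m&=np.hypot(P[n][...,0]-xy[0],P[n][...,1]-xy[1])<.055
    q=P[n][m]; (cx,cy),R=cv2.minEnclosingCircle(q[:,:2].astype(np.float32)); print('seat',n,cx,cy,R,q.mean(0),np.median(q[:,2]),len(q))
im=cv2.imread('pics/top.png')[150:400,190:500]; cv2.imwrite('pics/crop1.png',cv2.resize(im,None,fx=2.4,fy=2.4,interpolation=cv2.INTER_CUBIC))
E
```

```text
spacer [ 0.5661 -0.3508  0.018 ] [ 0.5747 -0.3372  0.0157]
ring [ 0.6765 -0.1737  0.0325] [ 0.6483 -0.1807  0.0282]
clampS [ 0.4919 -0.1347  0.0306] [ 0.4965 -0.1258  0.0289]
clampB [ 0.3726 -0.1059  0.039 ] [ 0.3703 -0.1032  0.0395]
clampC [ 0.3997 -0.2403  0.0418] [ 0.3997 -0.2359  0.0393]
seat [0.5094 0.1247 0.0127] [0.5129 0.1324 0.0143]
bench [ 0.2248 -0.0375  0.001 ] [0.9165 0.1619 0.0018]
spacer top [0.5741, -0.3517, 0.0411, 0.0166, 0.0102, 0.0219, 879.0]
spacer scene [0.5729, -0.3516, 0.0426, 0.0158, 0.0101, 0.0203, 397.0]
ring top [0.6766, -0.1738, 0.0451, 0.031, 0.0183, 0.0399, 778.0]
ring scene [0.6764, -0.1726, 0.0445, 0.0296, 0.018, 0.0388, 550.0]
clampS top [0.4869, -0.1335, 0.0407, 0.011, 0.0061, 0.0353, 702.0]
clampS scene [0.4896, -0.1314, 0.0309, 0.0112, 0.0062, 0.0337, 375.0]
clampS top [0.4918, -0.1342, 0.0129, 0.0304, 0.023, 0.0353, 138.0]
clampS scene [0.4877, -0.1316, 0.0163, 0.0294, 0.02, 0.0337, 100.0]
clampB top [0.3735, -0.108, 0.0469, 0.0148, 0.0061, 0.046, 1357.0]
clampB scene [0.3662, -0.1039, 0.0428, 0.0149, 0.006, 0.0439, 639.0]
clampC top [0.4, -0.2428, 0.0452, 0.0148, 0.0061, 0.0464, 1348.0]
clampC scene [0.3947, -0.2409, 0.0432, 0.0148, 0.006, 0.0453, 588.0]
seat top 0.5086623430252075 0.12326851487159729 0.046950943768024445 [0.51042552 0.12295046 0.01311686] 0.013969472046133635 1633
seat scene 0.5083244442939758 0.12551864981651306 0.04548320919275284 [0.51413581 0.12982854 0.0129601 ] 0.013980442016510719 1113
```

View pics/crop1.png

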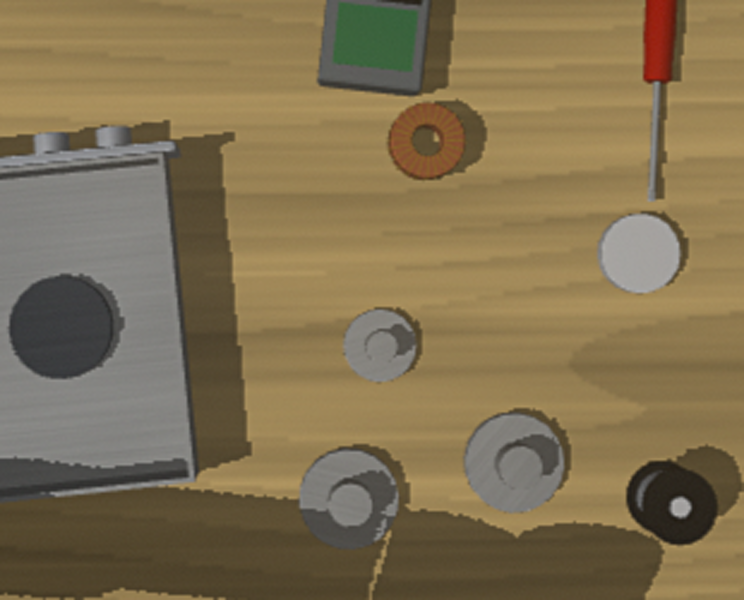

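Choice: the smallest clamp, crop (381,345), top (349,294). The larger two at crop (349,503) and (517,462) are rejected. Next I move over the seat to look with the wrist camera.

Call:
{"name": "play_rows", "arguments": {
  "series": [
    [1,0.286,-0.493,0.07,0,0,0.107],
    [1,0.286,-0.493,0.07,0,0,0.107],
    [1,0.286,-0.493,0.07,0,0,0.107],
    [1,0.286,-0.493,0.07,0,0,0.107],
    [1,0.286,-0.493,0.07,0,0,0.107],
    [1,0.286,-0.493,0.07,0,0,0.107],
    [1,0.286,-0.493,0.07,0,0,0.107],
    [1,0.286,-0.493,0.07,0,0,0.107],
    [1,0.286,-0.493,0.07,0,0,0.107],
    [1,0.286,-0.493,0.07,0,0,0.107],
    [1,0.286,-0.493,0.07,0,0,0.107],
    [1,0.286,-0.493,0.07,0,0,0.107],
    [1,0.286,-0.493,0.07,0,0,0.107],
    [1,0.286,-0.493,0.07,0,0,0.107],
    [1,0.286,-0.493,0.07,0,0,0.107],
    [1,0.286,-0.493,0.07,0,0,0.107]
  ]
}}

```text
time_s: 1.7
position: [0.4993, 0.1223, 0.3011]
orientation: [3.141, -0.001, -3.138]
ft_force: [-0.3, -0.3, 0.6]
finger_gap: 0.0854
grasp_force: 0.0
```

```bash
cat >> h.py <<'E'
def wrist(name):
    s=env.read_state(); c=read_camera('wrist'); M=np.eye(4)
    M[:3,:3]=Ro.from_euler('xyz',s['orientation']).as_matrix(); M[:3,3]=s['position']
    T=M@np.array(c['mount']); c['rotation']=Ro.from_matrix(T[:3,:3]).as_euler('xyz'); c['origin']=T[:3,3]
    save(c,name+'.png'); np.savez(name+'.npz',**c); return c,s
def px2plane(c,uv,z):
    K=c['camera_matrix']; r=np.linalg.inv(K)@np.array([uv[0],uv[1],1.]); r=Ro.from_euler('xyz',c['rotation']).as_matrix()@r
    o=np.array(c['origin']); return o+r*(z-o[2])/r[2]
E
python3 - <<'E'
from h import *
c,s=wrist('w1'); print(s['time_s'],np.round(s['position'],4),np.round(s['orientation'],3),s['ft_force']); print(np.round(c['mount'],3).tolist(),c['origin'])
E
```

```text
1.7 [0.4993 0.1223 0.3011] [ 3.141e+00 -1.000e-03 -3.138e+00] [-0.27105941 -0.3174539   0.57707253]
[[-0.0, -0.958, -0.288, 0.074], [1.0, -0.001, 0.001, 0.0], [-0.001, -0.288, 0.958, -0.143], [0.0, 0.0, 0.0, 1.0]] [0.42580106 0.12236998 0.44375445]
```

View pics/w1.png

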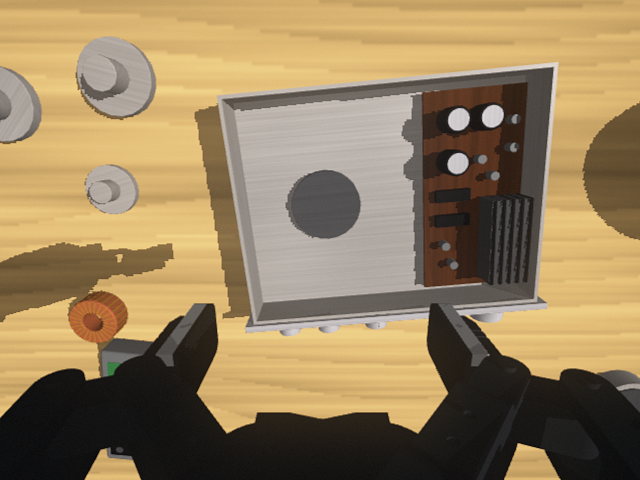

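The wrist view shows the seat as a dark disc at (325,204), the small clamp at (110,189), and the ring at (98,317). Fingertips are at (215,305) and (432,305). Next I fit outlines in the three views.

```bash
cat >> h.py <<'E'
def blob(c,uv,mask,z,half=60):
    "component at uv -> ellipse centre and extents; centre projected to plane z"
    n,l=cv2.connectedComponents(cv2.morphologyEx(mask.astype(np.uint8),cv2.MORPH_OPEN,np.ones((3,3))))
    m=(l==l[uv[1],uv[0]]).astype(np.uint8)
    k=max(cv2.findContours(m,cv2.RETR_EXTERNAL,cv2.CHAIN_APPROX_NONE)[0],key=cv2.contourArea)
    h=cv2.convexHull(k)[:,0].astype(float)
    W=np.array([px2plane(c,p,z)[:2] for p in h]).astype(np.float32)
    e=cv2.fitEllipse(cv2.convexHull(k)); ctr=px2plane(c,e[0],z)
    (cx,cy),R=cv2.minEnclosingCircle(W)
    return 'px',np.round(e[0],1).tolist(),'ell',np.round(ctr,4)[:2].tolist(),'bbox_c',np.round((W.min(0)+W.max(0))/2,4).tolist(),'size',np.round(np.ptp(W,0),4).tolist()
def hsv(c): return cv2.cvtColor(c['img'],cv2.COLOR_RGB2HSV).astype(int)
E
python3 - <<'E'
from h import *
C={n:dict(np.load(n+'.npz')) for n in('top','scene','w1')}
for n,uv in(('top',(216,286)),('scene',(427,272)),('w1',(325,204))):
    H=hsv(C[n]); print(n,'seat HSV',H[uv[1],uv[0]],'floor',H[uv[1]-0,uv[0]+60]); v=H[uv[1],uv[0],2]
    m=(abs(H[...,2]-v)<25)&(H[...,1]<70); print(blob(C[n],uv,m,.014))
for n,uv in(('top',(349,286)),('w1',(125,189))):
    H=hsv(C[n]); print(n,'clampS',H[uv[1],uv[0]],blob(C[n],uv,(H[...,1]<60)&(H[...,2]>90),.010))
for n,uv in(('top',(368,199)),('w1',(98,337))):
    H=hsv(C[n]); print(n,'ring',H[uv[1],uv[0]],blob(C[n],uv,(H[...,0]<13)&(H[...,1]>120)&(H[...,2]>90),.030))
n='top';uv=(457,255);H=hsv(C[n]);print('spacer',H[uv[1],uv[0]],blob(C[n],uv,(H[...,1]<60)&(H[...,2]>140),.016))
E
```

```text
top seat HSV [105  16  65] floor [ 19 108  87]
('px', [216.6, 285.5], 'ell', [0.5104, 0.1233], 'bbox_c', [0.5105000138282776, 0.12250000238418579], 'size', [0.08389999717473984, 0.08950000256299973])
scene seat HSV [23 17 59] floor [21 23 78]
('px', [425.4, 272.3], 'ell', [0.5156, 0.1304], 'bbox_c', [0.5141000151634216, 0.12919999659061432], 'size', [0.09109999984502792, 0.08709999918937683])
w1 seat HSV [173  12  83] floor [ 13  17 182]
('px', [323.4, 204.0], 'ell', [0.5068, 0.1249], 'bbox_c', [0.5073000192642212, 0.12389999628067017], 'size', [0.08219999819993973, 0.08879999816417694])
top clampS [ 19  15 135] ('px', [347.7, 293.5], 'ell', [0.4919, -0.1338], 'bbox_c', [0.492000013589859, -0.13330000638961792], 'size', [0.05730000138282776, 0.05739999935030937])
w1 clampS [ 15  22 183] ('px', [111.3, 188.8], 'ell', [0.4897, -0.1312], 'bbox_c', [0.49050000309944153, -0.13109999895095825], 'size', [0.057999998331069946, 0.062300000339746475])Traceback (most recent call last):
  File "<stdin>", line 9, in <module>
  File "h.py", line 37, in blob
    e=cv2.fitEllipse(cv2.convexHull(k)); ctr=px2plane(c,e[0],z)
cv2.error: OpenCV(4.12.0) /io/opencv/modules/imgproc/src/shapedescr.cpp:361: error: (-201:Incorrect size of input array) There should be at least 5 points to fit the ellipse in function 'fitEllipseNoDirect'
```

Call:
{"name": "play_rows", "arguments": {
  "series": [
    [1,0.066,-0.474,0,0,0,0],
    [1,0.066,-0.474,0,0,0,0],
    [1,0.066,-0.474,0,0,0,0],
    [1,0.066,-0.474,0,0,0,0],
    [1,0.066,-0.474,0,0,0,0],
    [1,0.066,-0.474,0,0,0,0],
    [1,0.066,-0.474,0,0,0,0],
    [1,0.066,-0.474,0,0,0,0],
    [1,0.066,-0.474,0,0,0,0],
    [1,0.066,-0.474,0,0,0,0],
    [1,0.066,-0.474,0,0,0,0],
    [1,0.066,-0.474,0,0,0,0],
    [1,0.066,-0.474,0,0,0,0]
  ]
}}

```text
time_s: 3.05
position: [0.5669, -0.3507, 0.3012]
orientation: [3.14, -0.0, -3.138]
ft_force: [0.9, 0.7, -0.0]
finger_gap: 0.0855
grasp_force: 0.0
```

```bash
python3 - <<'E'
from h import *
c,s=wrist('w2'); print(s['time_s'],np.round(s['position'],4),np.round(s['orientation'],3))
H=hsv(c); p=np.array([.571,-.351,.016]); P=cloud(c)
i=np.nanargmin(np.linalg.norm(P-p,axis=-1)); v,u=divmod(i,640); print(u,v,H[v,u],P[v,u])
m=(H[...,1]<50)&(H[...,2]>170); print(blob(c,(u,v),m,.016)); print(top_fit(P,p[:2],.05,.012,.03))
E
```

```text
3.05 [ 0.5669 -0.3507  0.3012] [ 3.14  -0.    -3.138]
321 201 [ 15  19 189] [ 0.57067964 -0.35067095  0.01567187]
('px', [322.0, 195.9], 'ell', [0.5645, -0.3494], 'bbox_c', [0.5651999711990356, -0.34950000047683716], 'size', [0.06279999762773514, 0.06270000338554382])
[0.5763, -0.3533, 0.0443, 0.0159, 0.0122, 0.0186, 2369.0]
```

View pics/w2.png

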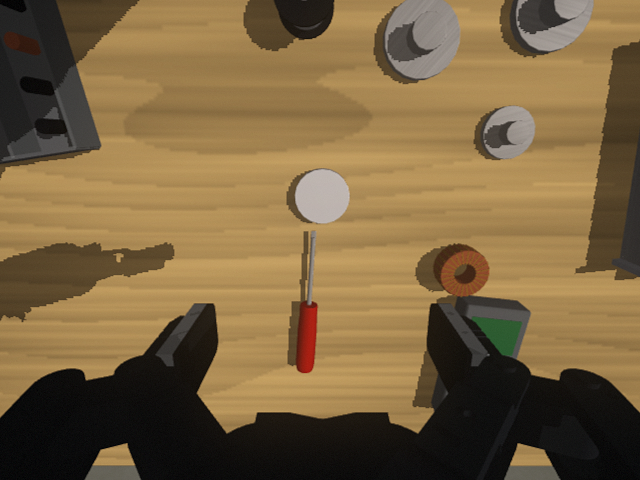

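```bash
python3 - <<'E'
from h import *
c=dict(np.load('top.npz')); w=dict(np.load('w2.npz')); w1=dict(np.load('w1.npz'))
H=hsv(c); print('spacer top',blob(c,(457,255),(H[...,1]<60)&(H[...,2]>140),.016))
print(px2plane(c,(456.7,255.4),.016))
def tri(*vs):
    A=[];b=[]
    for c,uv in vs:
        K=c['camera_matrix']; r=Ro.from_euler('xyz',c['rotation']).as_matrix()@np.linalg.inv(K)@[uv[0],uv[1],1.]; r/=np.linalg.norm(r)
        Q=np.eye(3)-np.outer(r,r); A.append(Q); b.append(Q@c['origin'])
    return np.round(np.linalg.lstsq(np.vstack(A),np.hstack(b),rcond=None)[0],4)
print('spacer tri',tri((c,(456.7,255.4)),(w,(322,195.9)))); print('seat tri',tri((c,(215.8,286.3)),(w1,(325,204))))
for n,cc,uv in(('top',c,(368,199)),('w2',w,(447,271)),('w1',w1,(98,337))):
    H=hsv(cc); print(n,H[uv[1],uv[0]], [np.round(px2plane(cc,q,.03)[:2],4) for q in ([(367.9,208.8)] if n=='top' else [(463,271)] if n=='w2' else [(97,320)])])
E
```

```text
spacer top ('px', [456.3, 255.3], 'ell', [0.5656, -0.35], 'bbox_c', [0.5651999711990356, -0.35040000081062317], 'size', [0.0617000013589859, 0.06239999830722809])
[ 0.56534274 -0.35079395  0.016     ]
spacer tri [ 0.5647 -0.3498  0.0183]
seat tri [0.5086 0.1268 0.0036]
top [ 17 171 133] [array([ 0.6576, -0.1736])]
w2 [  9 175 144] [array([ 0.655, -0.175])]
w1 [ 14 181 183] [array([ 0.6556, -0.1658])]
```

Both views agree on the spacer at (0.565, -0.350), with its top at 16–18 mm. Descending.

Call:
{"name": "play_rows", "arguments": {
  "series": [
    [1,-0.002,0.001,-0.05,0,0,0],
    [1,-0.002,0.001,-0.1,0,0,0],
    [1,-0.002,0.001,-0.15,0,0,0],
    [1,-0.002,0.001,-0.2,0,0,0],
    [1,-0.002,0.001,-0.24,0,0,0],
    [1,-0.002,0.001,-0.27,0,0,0],
    [1,-0.002,0.001,-0.285,0,0,0],
    [1,-0.002,0.001,-0.292,0,0,0],
    [1,-0.002,0.001,-0.297,0,0,0],
    [1,-0.002,0.001,-0.3,0,0,0],
    [1,-0.002,0.001,-0.3,0,0,0]
  ]
}}

```text
time_s: 4.2
position: [0.5649, -0.3526, 0.0024]
orientation: [-3.141, 0.002, -3.141]
ft_force: [-0.3, 0.5, 0.8]
finger_gap: 0.0854
grasp_force: 0.0
```

```bash
python3 - <<'E'
from h import *
c,s=wrist('w3'); print(s['time_s'],np.round(s['position'],4),s['ft_force'])
im=cv2.imread('pics/w3.png'); P=cloud(c)
for u,v in((206,302),(214,318),(214,350),(436,302),(432,320)): print(u,v,P[v,u])
E
```

```text
4.2 [ 0.5649 -0.3526  0.0024] [-0.30783069  0.45719325  0.82561335]
206 302 [ 0.56228434 -0.40329216  0.00095443]
214 318 [ 0.56148484 -0.39514807  0.01673715]
214 350 [ 0.57367194 -0.39513507  0.02046341]
436 302 [ 5.62955861e-01 -3.01297124e-01 -4.21047082e-04]
432 320 [ 0.56000054 -0.30962709  0.02098798]
```

View pics/w3.png

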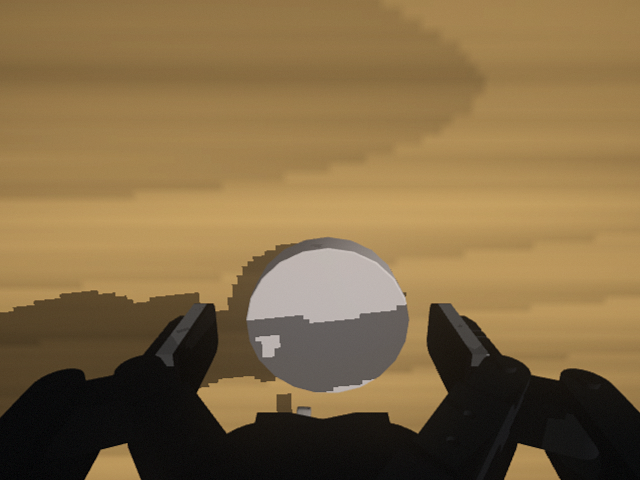

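The disc spans columns 247–408, rows 237–392, centred between the fingertips at (216,305) and (428,305). The tips stand about 14 mm up, as expected when open. I lower slightly and grip.

Call:
{"name": "play_rows", "arguments": {
  "series": [
    [1,0,0,-0.003,0,0,0],
    [1,0,0,-0.005,0,0,0],
    [-1,0,0,-0.005,0,0,0],
    [-1,0,0,-0.005,0,0,0],
    [-1,0,0,-0.005,0,0,0],
    [-1,0,0,-0.005,0,0,0],
    [-1,0,0,-0.005,0,0,0],
    [-1,0,0,-0.005,0,0,0]
  ]
}}

```text
time_s: 5.05
position: [0.5645, -0.3525, -0.0031]
orientation: [-3.141, 0.001, -3.141]
ft_force: [-1.0, -0.4, 5.4]
finger_gap: 0.0638
grasp_force: 66.3
```

```bash
python3 - <<'E'
from h import *
c=dict(np.load('w3.npz'));H=hsv(c)
m=(H[...,1]<45)&(H[...,2]>80)
print('before',blob(c,(327,290),m,.016), px2plane(c,(327.5,319.5),.016), cloud(c)[300,327])
c,s=wrist('w4'); print(s['time_s'],np.round(s['position'],4),s['ft_force'],s['finger_gap'],s['grasp_force'])
H=hsv(c); m=(H[...,1]<45)&(H[...,2]>80); print('after',blob(c,(327,290),m,.016))
E
```

```text
before ('px', [327.3, 315.6], 'ell', [0.5608, -0.35], 'bbox_c', [0.5626999735832214, -0.3499999940395355], 'size', [0.06840000301599503, 0.06449999660253525]) [ 0.5625585  -0.34988943  0.016     ] [ 0.55410869 -0.3501214   0.01569147]
5.05 [ 0.5645 -0.3525 -0.0031] [-1.03277382 -0.42582679  5.42847201] 0.06377262953512097 66.28291368484497
after ('px', [322.4, 323.9], 'ell', [0.561, -0.3519], 'bbox_c', [0.5629000067710876, -0.3521000146865845], 'size', [0.0689999982714653, 0.06340000033378601])
```

Call:
{"name": "play_rows", "arguments": {
  "series": [
    [-1,0,0,0.01,0,0,0],
    [-1,0,0,0.03,0,0,0],
    [-1,0,0,0.06,0,0,0],
    [-1,0,0,0.1,0,0,0],
    [-1,0,0,0.12,0,0,0],
    [-1,0,0,0.12,0,0,0]
  ]
}}

```text
time_s: 5.7
position: [0.5663, -0.3537, 0.1203]
orientation: [-3.138, 0.006, -3.141]
ft_force: [0.4, -0.9, -1.3]
finger_gap: 0.0637
grasp_force: 66.0
```

```bash
python3 - <<'E'
from h import *
for n,uv,h in(('top',(216,286),30),('w1',(325,204),44)):
    V=hsv(dict(np.load(n+'.npz')))[...,2]; u,v=uv
    print(n,'row',u-h,V[v-1:v+2,u-h:u+h].mean(0).astype(int).tolist()); print('col',v-h,V[v-h:v+h,u-1:u+2].mean(1).astype(int).tolist())
E
```

```text
top row 186 [133, 132, 132, 132, 133, 134, 132, 112, 60, 57, 60, 61, 61, 61, 62, 62, 62, 61, 61, 62, 62, 62, 62, 63, 62, 63, 62, 63, 62, 63, 64, 63, 64, 64, 63, 63, 63, 63, 64, 63, 64, 64, 64, 64, 64, 63, 64, 63, 65, 61, 48, 69, 79, 78, 82, 106, 134, 133, 132, 131]
col 256 [132, 133, 131, 130, 131, 130, 137, 133, 80, 60, 63, 65, 65, 64, 63, 64, 64, 63, 62, 64, 63, 62, 63, 64, 63, 62, 62, 64, 64, 64, 63, 63, 63, 62, 63, 62, 59, 62, 64, 64, 63, 62, 61, 61, 62, 61, 63, 64, 61, 61, 58, 73, 136, 135, 133, 133, 135, 136, 134, 133]
w1 row 281 [182, 184, 183, 188, 148, 95, 99, 101, 102, 103, 90, 81, 86, 85, 85, 85, 84, 85, 85, 84, 84, 83, 85, 84, 85, 85, 83, 84, 84, 83, 84, 85, 83, 84, 84, 84, 84, 84, 84, 85, 84, 84, 83, 85, 83, 84, 84, 82, 83, 83, 84, 82, 83, 82, 84, 82, 82, 82, 83, 84, 82, 83, 84, 84, 83, 83, 84, 84, 83, 83, 83, 82, 83, 83, 84, 83, 84, 81, 78, 122, 173, 184, 183, 182, 182, 181, 182, 182]
col 160 [191, 190, 186, 186, 185, 187, 188, 185, 188, 166, 93, 76, 85, 85, 83, 85, 84, 87, 87, 84, 85, 83, 83, 85, 83, 83, 85, 84, 85, 86, 84, 87, 86, 85, 83, 81, 81, 82, 83, 84, 86, 83, 84, 84, 83, 84, 84, 83, 84, 84, 85, 82, 82, 82, 82, 81, 84, 85, 84, 81, 83, 85, 85, 85, 83, 83, 83, 83, 85, 84, 83, 85, 85, 85, 87, 86, 84, 82, 137, 178, 187, 181, 178, 179, 178, 177, 179, 182]
```

Call:
{"name": "play_rows", "arguments": {
  "series": [
    [-1,-0.056,0.479,0,0,0,0],
    [-1,-0.056,0.479,0,0,0,0],
    [-1,-0.056,0.479,0,0,0,0],
    [-1,-0.056,0.479,0,0,0,0],
    [-1,-0.056,0.479,0,0,0,0],
    [-1,-0.056,0.479,0,0,0,0],
    [-1,-0.056,0.479,0,0,0,0],
    [-1,-0.056,0.479,0,0,0,0],
    [-1,-0.056,0.479,0,0,0,0],
    [-1,-0.056,0.479,0,0,0,0],
    [-1,-0.056,0.479,0,0,0,0],
    [-1,-0.056,0.479,0,0,0,0],
    [-1,-0.056,0.479,-0.04,0,0,0],
    [-1,-0.056,0.479,-0.07,0,0,0],
    [-1,-0.056,0.479,-0.085,0,0,0],
    [-1,-0.056,0.479,-0.09,0,0,0],
    [-1,-0.056,0.479,-0.09,0,0,0],
    [-1,-0.056,0.479,-0.09,0,0,0]
  ]
}}

```text
time_s: 7.5
position: [0.5088, 0.1258, 0.0269]
orientation: [-3.141, 0.001, 3.14]
ft_force: [0.2, -0.4, -0.1]
finger_gap: 0.0635
grasp_force: 66.1
```

```bash
python3 - <<'E'
from h import *
c,s=wrist('w5'); print(s['time_s'],np.round(s['position'],4),np.round(s['orientation'],4),s['ft_force'],s['finger_gap'],s['grasp_force'])
t=read_camera('top'); save(t,'t5.png')
a=cv2.resize(cv2.imread('pics/w5.png')[120:420,170:490],None,fx=1.2,fy=1.2); b=cv2.resize(cv2.imread('pics/t5.png')[200:380,70:290],(384,360)); cv2.imwrite('pics/m5.png',np.hstack([a,b]))
E
```

```text
7.5 [0.5088 0.1258 0.0269] [-3.1414e+00  1.0000e-03  3.1405e+00] [ 0.24400167 -0.36229182 -0.10585661] 0.06353281295359371 66.05250120162964
```

View pics/m5.png

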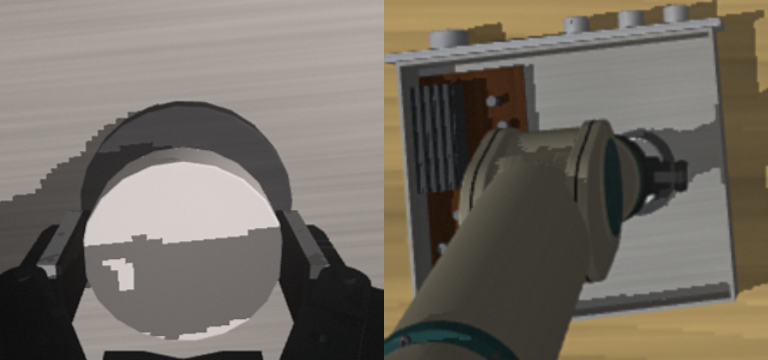

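```bash
python3 - <<'E'
from h import *
c=dict(np.load('w5.npz')); V=hsv(c)[...,2]; print(V[195:250,325].tolist()); P=cloud(c); print(np.round(P[195:240:3,325,[0,2]],4).tolist())
for r in(204,207,209): print(r,px2plane(c,(325,r),.014)[:2]+[.042,0],px2plane(c,(325,r),.004)[:2]+[.042,0])
g=195+np.arange(0); 
for r in(280,): print('row',r, V[r,225:250].tolist(), V[r,400:425].tolist())
# disc top edges
H=hsv(c); m=(H[...,1]<45)&(H[...,2]>100); print(blob(c,(325,290),m,.046))
E
```

```text
[161, 162, 160, 158, 157, 161, 163, 166, 172, 107, 52, 46, 48, 57, 72, 72, 72, 72, 71, 72, 73, 73, 72, 71, 70, 69, 69, 72, 73, 72, 73, 75, 73, 73, 73, 74, 72, 74, 72, 72, 73, 73, 73, 72, 73, 75, 72, 77, 114, 124, 125, 125, 125, 128, 130]
[[0.4623, 0.0043], [0.4636, 0.0048], [0.465, 0.0046], [0.4662, 0.0055], [0.4663, 0.0122], [0.4673, 0.0139], [0.4685, 0.0149], [0.4698, 0.0151], [0.4714, 0.0139], [0.4726, 0.0146], [0.4741, 0.014], [0.4757, 0.0133], [0.4774, 0.0122], [0.4781, 0.0145], [0.4797, 0.0138]]
204 [0.50662777 0.12766145] [0.50853334 0.12775082]
207 [0.50796295 0.12766281] [0.50995442 0.12775227]
209 [0.50885672 0.12766372] [0.51090568 0.12775323]
row 280 [80, 80, 81, 84, 83, 80, 83, 83, 82, 82, 81, 77, 57, 40, 44, 43, 46, 44, 44, 44, 43, 45, 46, 46, 46] [73, 70, 74, 73, 72, 72, 73, 72, 73, 72, 72, 73, 112, 148, 154, 155, 155, 153, 155, 154, 151, 156, 155, 153, 153]
('px', [322.5, 362.1], 'ell', [0.5225, 0.1264], 'bbox_c', [0.5128999948501587, 0.12610000371932983], 'size', [0.0803999975323677, 0.07519999891519547])
```

Left half shows the held disc (crop cols 84–281), with the seat behind it (cols 82–291, edge at row 101). That puts the seat at (0.5086, 0.1275), so I go +1.5 mm in y and lower.

Call:
{"name": "play_rows", "arguments": {
  "series": [
    [-1,0,0.0015,-0.006,0,0,0],
    [-1,0,0.0015,-0.01,0,0,0],
    [-1,0,0.0015,-0.013,0,0,0],
    [-1,0,0.0015,-0.0155,0,0,0],
    [-1,0,0.0015,-0.0155,0,0,0],
    [-1,0,0.0015,-0.0155,0,0,0]
  ]
}}

```text
time_s: 8.2
position: [0.508, 0.1283, 0.0109]
orientation: [3.141, -0.0, -3.141]
ft_force: [-0.7, 0.2, 2.7]
finger_gap: 0.0638
grasp_force: 66.4
```

Call:
{"name": "play_rows", "arguments": {
  "series": [
    [0.7,0,0,0,0,0,0],
    [0.8,0,0,0,0,0,0],
    [1,0,0,0,0,0,0],
    [1,0,0,0,0,0,0],
    [1,0,0,0,0,0,0],
    [1,0,0,0.03,0,0,0],
    [1,0,0,0.07,0,0,0],
    [1,0,0,0.11,0,0,0],
    [1,0,0,0.15,0,0,0],
    [1,0,0,0.19,0,0,0],
    [1,0,0,0.19,0,0,0],
    [1,0,0,0.19,0,0,0]
  ]
}}

```text
time_s: 9.4
position: [0.5084, 0.1284, 0.2016]
orientation: [3.141, 0.002, -3.141]
ft_force: [-1.8, -0.2, -1.1]
finger_gap: 0.0858
grasp_force: 0.0
```

```bash
python3 - <<'E'
from h import *
c,s=wrist('w6'); print(s['time_s'],np.round(s['position'],4),np.round(s['orientation'],4))
H=hsv(c); P=cloud(c); q=np.array([.5086,.1275,.03]); v,u=divmod(np.nanargmin(np.linalg.norm(P-q,axis=-1)),640); print(u,v,P[v,u],H[v,u])
V=H[...,2]; print('col',v-70,V[v-70:v+70,u].tolist()); print('row',u-70,V[v,u-70:u+70].tolist())
for a in(cv2.imread('pics/w6.png'),): cv2.imwrite('pics/m6.png',cv2.resize(a[v-100:v+100,u-100:u+100],None,fx=3,fy=3))
E
```

```text
9.4 [0.5084 0.1284 0.2016] [ 3.1408e+00  1.8000e-03 -3.1411e+00]
320 219 [0.50828459 0.12741613 0.02965391] [ 13   8 233]
col 149 [192, 190, 185, 189, 189, 189, 189, 190, 194, 191, 188, 185, 188, 187, 187, 189, 188, 185, 188, 198, 139, 78, 84, 88, 90, 89, 91, 89, 87, 92, 91, 91, 102, 133, 136, 231, 238, 236, 235, 235, 235, 235, 235, 234, 235, 234, 235, 234, 234, 235, 235, 235, 235, 235, 235, 235, 235, 235, 234, 233, 235, 235, 234, 234, 233, 234, 234, 234, 234, 234, 233, 234, 234, 234, 234, 234, 234, 233, 234, 234, 233, 234, 234, 234, 234, 234, 234, 233, 233, 234, 233, 234, 234, 234, 234, 233, 234, 234, 234, 233, 234, 234, 233, 234, 239, 194, 109, 81, 164, 188, 187, 183, 179, 181, 183, 181, 180, 182, 181, 184, 184, 184, 181, 180, 187, 185, 184, 180, 181, 181, 182, 186, 186, 185, 184, 184, 180, 181, 184, 184]
row 250 [176, 178, 178, 178, 178, 179, 179, 178, 180, 179, 180, 181, 179, 181, 181, 186, 146, 96, 101, 101, 102, 104, 103, 104, 104, 106, 86, 62, 61, 62, 61, 63, 62, 62, 53, 147, 225, 237, 233, 233, 233, 233, 233, 234, 233, 233, 233, 234, 233, 233, 233, 233, 234, 233, 234, 234, 234, 233, 233, 234, 234, 233, 233, 234, 233, 233, 234, 234, 234, 233, 233, 234, 234, 233, 234, 233, 233, 233, 235, 234, 234, 234, 234, 235, 234, 234, 234, 234, 234, 234, 235, 234, 234, 235, 235, 234, 235, 235, 235, 235, 234, 234, 235, 234, 234, 234, 235, 245, 205, 80, 89, 87, 86, 83, 128, 178, 189, 186, 188, 186, 186, 185, 186, 184, 185, 185, 187, 185, 183, 184, 183, 183, 183, 182, 182, 182, 181, 178, 178, 177]
```

View pics/m6.png

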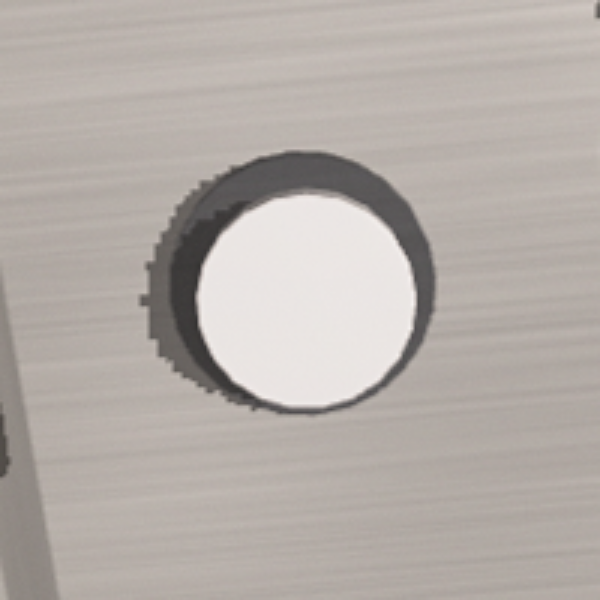

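```bash
python3 - <<'E'
from h import *
c=dict(np.load('w6.npz')); f=lambda u,v,z: px2plane(c,(u,v),z)[:2]
a,b=f(320,171,.014),f(320,256.8,.014); print('seat x',(a+b)[0]/2,(b-a)[0],'base',f(320,169.2,.004)[0]+.042)
a,b=f(276.3,219,.014),f(363.8,219,.014); print('seat y',(a+b)[1]/2,(b-a)[1])
a,b=f(321,183.2,.030),f(321,253.9,.030); print('disc x',(a+b)[0]/2,(b-a)[0])
a,b=f(284.7,219,.030),f(358.3,219,.030); print('disc y',(a+b)[1]/2,(b-a)[1])
E
```

```text
seat x 0.5085056009607921 0.08232789448648464 base 0.5086811254504581
seat y 0.1274116482574812 0.0824918287462755
disc x 0.5087406689619255 0.0650224536237411
disc y 0.12876903588014446 0.06602456733425226
```

The enlarged view shows the white disc (crop centre about (307,300)) on the dark seat, about 1.5 mm off centre and lying flat. Next is the transformer.

Call:
{"name": "play_rows", "arguments": {
  "series": [
    [1,0.148,-0.302,0,0,0,0],
    [1,0.148,-0.302,0,0,0,0],
    [1,0.148,-0.302,0,0,0,0],
    [1,0.148,-0.302,0,0,0,0],
    [1,0.148,-0.302,0,0,0,0],
    [1,0.148,-0.302,0,0,0,0],
    [1,0.148,-0.302,0,0,0,0],
    [1,0.148,-0.302,0,0,0,0],
    [1,0.148,-0.302,0,0,0,0],
    [1,0.148,-0.302,0,0,0,0],
    [1,0.148,-0.302,0,0,0,0]
  ]
}}

```text
time_s: 10.55
position: [0.6558, -0.1716, 0.2001]
orientation: [3.14, -0.001, -3.139]
ft_force: [0.5, -0.2, 0.2]
finger_gap: 0.0853
grasp_force: 0.0
```

```bash
python3 - <<'E'
from h import *
c,s=wrist('w7'); print(s['time_s'],np.round(s['position'],4),np.round(s['orientation'],4))
P=cloud(c); q=np.array([.656,-.174,.0]); d=np.hypot(P[...,0]-q[0],P[...,1]-q[1]); m=(d<.05)&(P[...,2]>.023)&(P[...,2]<.034)
H=hsv(c); m&=(H[...,0]<14)
Q=P[m]; print(len(Q),np.percentile(Q,[1,50,99],axis=0).round(4).tolist(), cv2.minEnclosingCircle(Q[:,:2].astype(np.float32)))
ys,xs=np.nonzero(m); print(xs.min(),xs.max(),ys.min(),ys.max())
o=(H[...,0]<14)&(H[...,1]>120); n,l=cv2.connectedComponents(o.astype(np.uint8)); k=l[ys[0],xs[0]]; yy,xx=np.nonzero(l==k); print('comp',xx.min(),xx.max(),yy.min(),yy.max())
cx,cy=int(xs.mean()),int(ys.mean()); print('hole dist', np.round(P[cy,cx],3)); cv2.imwrite('pics/m7.png',cv2.resize(cv2.imread('pics/w7.png')[max(cy-120,0):cy+120,cx-150:cx+150],None,fx=2.4,fy=2.4)); print(cx-150,cy-120)
E
```

```text
10.55 [ 0.6558 -0.1716  0.2001] [ 3.1401e+00 -1.4000e-03 -3.1389e+00]
2146 [[0.6285, -0.2018, 0.0241], [0.6566, -0.1725, 0.0299], [0.6984, -0.1439, 0.0318]] ((0.6647133827209473, -0.16777461767196655), 0.03910490870475769)
286 353 188 271
comp 286 353 186 255
hole dist [ 0.664 -0.174 -0.   ]
169 101
```

View pics/m7.png

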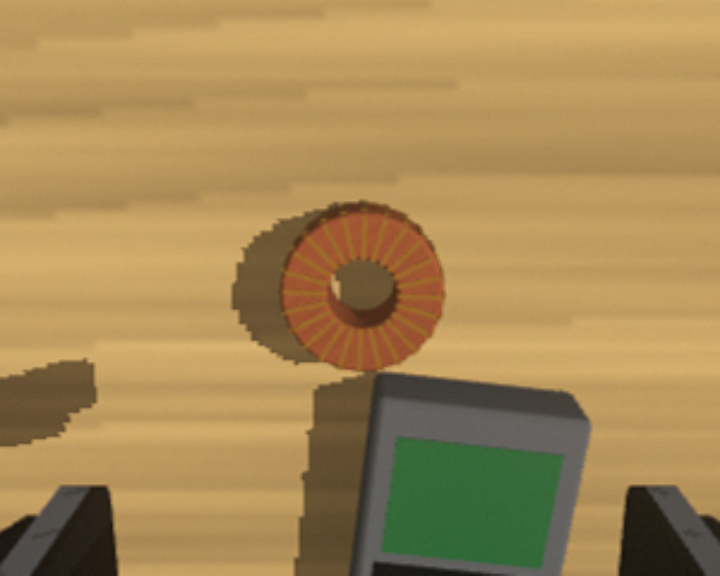

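```bash
python3 - <<'E'
from h import *
c=dict(np.load('w7.npz')); t=dict(np.load('top.npz'))
print('ring',px2plane(c,(320.5,221.6),.03),px2plane(c,(320.5,255.6),.03)[0]-.031,'top',px2plane(t,(367.9,208.8),.03))
print('edges y',px2plane(c,(286.5,221.6),.03)[1],px2plane(c,(354.4,221.6),.03)[1])
for u,v,z in((500,385,0),(380,374,0),(500,425,.036)): print('meter',px2plane(c,(169+u/2.4,101+v/2.4),z))
E
```

```text
ring [ 0.65705612 -0.17203475  0.03      ] 0.6581811250969628 top [ 0.65759317 -0.17358567  0.03      ]
edges y -0.20244995773465413 -0.1416951227274319
meter [ 0.70557    -0.11439135  0.        ]
meter [ 0.70073468 -0.1651303   0.        ]
meter [ 0.70890721 -0.11964383  0.036     ]
```

The ring is at crop (363,290), i.e. (0.6575, -0.1725), with its top at 30 mm. The multimeter edge lies beyond x=0.70, so the fingers closing along y are clear of it.

Call:
{"name": "play_rows", "arguments": {
  "series": [
    [1,0.0015,0.001,-0.05,0,0,0],
    [1,0.0015,0.001,-0.1,0,0,0],
    [1,0.0015,0.001,-0.14,0,0,0],
    [1,0.0015,0.001,-0.17,0,0,0],
    [1,0.0015,0.001,-0.185,0,0,0],
    [1,0.0015,0.001,-0.195,0,0,0],
    [1,0.0015,0.001,-0.199,0,0,0],
    [1,0.0015,0.001,-0.199,0,0,0],
    [1,0.0015,0.001,-0.199,0,0,0]
  ]
}}

```text
time_s: 11.5
position: [0.6588, -0.1731, 0.0034]
orientation: [-3.141, 0.002, -3.141]
ft_force: [0.2, -0.0, 0.4]
finger_gap: 0.0854
grasp_force: 0.0
```

Call:
{"name": "play_rows", "arguments": {
  "series": [
    [-1,0,0,0,0,0,0],
    [-1,0,0,0,0,0,0],
    [-1,0,0,0,0,0,0],
    [-1,0,0,0,0,0,0],
    [-1,0,0,0,0,0,0],
    [-1,0,0,0,0,0,0],
    [-1,0,0,0,0,0,0]
  ]
}}

```text
time_s: 12.2
position: [0.6584, -0.1734, 0.0035]
orientation: [-3.141, 0.002, 3.142]
ft_force: [-1.3, 0.6, 6.7]
finger_gap: 0.0588
grasp_force: 63.6
```

```bash
python3 - <<'E'
from h import *
c,s=wrist('w8'); print(s['time_s'],np.round(s['position'],4),np.round(s['orientation'],4),s['finger_gap'])
H=hsv(c); o=(H[...,0]<14)&(H[...,1]>120)&(H[...,2]>60); n,l,st,ce=cv2.connectedComponentsWithStats(o.astype(np.uint8)); k=1+st[1:,4].argmax(); print(st[k])
yy,xx=np.nonzero(l==k); b=yy.max(); u=np.median(xx[yy==b]); print(u,b,'ring x from near edge',px2plane(c,(u,b+.5),.03)-[.031,0,0])
P=cloud(c); w=P[(l==k)&(abs(P[...,2]-.03)<.003)]; print(np.percentile(w,[1,99],axis=0))
V=H[...,2]; x0=int(st[k][0]+st[k][2]/2); print(x0); 
E
```

```text
12.2 [ 0.6584 -0.1734  0.0035] [-3.1409e+00  1.8000e-03  3.1415e+00] 0.0587753727131787
[  242   242   161   167 15004]
323.0 408 ring x from near edge [ 0.65707978 -0.1725279   0.03      ]
[[ 0.62848084 -0.20090483  0.02747307]
 [ 0.68615685 -0.14495094  0.03131104]]
322
```

Gripped; the ring centre is about 1 mm toward -x of the TCP. Lifting and carrying.

Call:
{"name": "play_rows", "arguments": {
  "series": [
    [-1,0,0,0.01,0,0,0],
    [-1,0,0,0.03,0,0,0],
    [-1,0,0,0.07,0,0,0],
    [-1,0,0,0.11,0,0,0],
    [-1,-0.02,0.04,0.13,0,0,0],
    [-1,-0.04,0.08,0.13,0,0,0],
    [-1,-0.06,0.12,0.13,0,0,0],
    [-1,-0.08,0.16,0.13,0,0,0],
    [-1,-0.1,0.2,0.13,0,0,0],
    [-1,-0.12,0.24,0.13,0,0,0],
    [-1,-0.135,0.275,0.13,0,0,0],
    [-1,-0.145,0.295,0.13,0,0,0],
    [-1,-0.149,0.3015,0.12,0,0,0],
    [-1,-0.149,0.3015,0.09,0,0,0],
    [-1,-0.149,0.3015,0.065,0,0,0],
    [-1,-0.149,0.3015,0.05,0,0,0],
    [-1,-0.149,0.3015,0.045,0,0,0],
    [-1,-0.149,0.3015,0.045,0,0,0],
    [-1,-0.149,0.3015,0.045,0,0,0]
  ]
}}

```text
time_s: 14.15
position: [0.5094, 0.1283, 0.0473]
orientation: [3.142, 0.001, 3.141]
ft_force: [0.7, -0.4, -3.6]
finger_gap: 0.0585
grasp_force: 65.9
```

```bash
python3 - <<'E'
from h import *
c,s=wrist('w9'); print(s['time_s'],np.round(s['position'],4),np.round(s['orientation'],4),s['finger_gap'],s['grasp_force'],s['ft_force'])
H=hsv(c); o=(H[...,0]<14)&(H[...,1]>120)&(H[...,2]>60); n,l,st,ce=cv2.connectedComponentsWithStats(o.astype(np.uint8)); k=1+st[1:,4].argmax(); print(st[k])
V=H[...,2]; print('col 323 from 190',V[190:275,323].tolist())
P=cloud(c)
m=(abs(P[...,2]-.03)<.004)&(H[...,1]<40)&(V>140); q=P[m]; print('disc visible',len(q),q[:,0].min(),q[:,0].max(),q[:,1].min(),q[:,1].max())
E
```

```text
14.15 [0.5094 0.1283 0.0473] [3.1416e+00 1.1000e-03 3.1411e+00] 0.058535194203939295 65.85781272500753 [ 0.71505896 -0.42290688 -3.5795203 ]
[  242   243   161   166 15035]
col 323 from 190 [182, 183, 185, 188, 191, 182, 101, 56, 57, 70, 83, 86, 84, 85, 82, 86, 85, 84, 85, 82, 84, 82, 84, 85, 87, 88, 87, 87, 84, 130, 142, 143, 146, 145, 146, 141, 184, 234, 236, 234, 234, 233, 234, 233, 233, 233, 233, 232, 233, 238, 193, 123, 107, 111, 113, 113, 111, 112, 113, 105, 108, 111, 111, 111, 112, 111, 111, 111, 110, 109, 106, 137, 181, 162, 143, 150, 167, 149, 174, 187, 183, 186, 184, 185, 184]
disc visible 2949 0.40465228095785694 0.5108168695105747 0.02067668814941015 0.16062490551743064
```

Call:
{"name": "play_rows", "arguments": {
  "series": [
    [-1,0,0,-0.005,0,0,0],
    [-1,0,0,-0.009,0,0,0],
    [-1,0,0,-0.012,0,0,0],
    [-1,0,0,-0.0138,0,0,0],
    [-1,0,0,-0.0138,0,0,0],
    [-1,0,0,-0.0138,0,0,0]
  ]
}}

```text
time_s: 14.8
position: [0.5085, 0.1288, 0.0335]
orientation: [3.141, -0.0, -3.141]
ft_force: [-2.6, -0.4, 5.1]
finger_gap: 0.0582
grasp_force: 66.5
```

```bash
python3 - <<'E'
from h import *
c=dict(np.load('w9.npz')); print('disc x',px2plane(c,(323,225.9),.03)+[.033,0,0],px2plane(c,(323,218.7),.014)+[.033,0,0],'ring x',px2plane(c,(323,240.3),.0438)+[.031,0,0],'ring near',px2plane(c,(323,408.5),.0738)-[.031,0,0],'seat',px2plane(c,(323,199),.014)+[.042,0,0])
print(env.read_state()['ft_force'])
E
```

```text
disc x [0.50918905 0.12923034 0.03      ] [0.5095311  0.12928838 0.014     ] ring x [0.50998227 0.12918038 0.0438    ] ring near [0.50800599 0.12907338 0.0738    ] seat [0.50855766 0.12928808 0.014     ]
[-2.58449022 -0.434973    5.129606  ]
```

Contact is made and everything is aligned within about 1 mm. Releasing and rising, then I'll verify.

Call:
{"name": "play_rows", "arguments": {
  "series": [
    [0.6,0,0,0,0,0,0],
    [0.8,0,0,0,0,0,0],
    [1,0,0,0,0,0,0],
    [1,0,0,0,0,0,0],
    [1,0,0,0,0,0,0],
    [1,0,0,0.03,0,0,0],
    [1,0,0,0.07,0,0,0],
    [1,0,0,0.11,0,0,0],
    [1,0,0,0.15,0,0,0],
    [1,0,0,0.17,0,0,0],
    [1,0,0,0.17,0,0,0],
    [1,0,0,0.17,0,0,0]
  ]
}}

```text
time_s: 16.0
position: [0.5084, 0.1288, 0.2029]
orientation: [3.141, 0.0, -3.141]
ft_force: [-0.3, 0.1, -0.1]
finger_gap: 0.0854
grasp_force: 0.0
```

```bash
python3 - <<'E'
from h import *
c,s=wrist('w10'); print(s['time_s'],np.round(s['position'],4))
P=cloud(c); H=hsv(c); V=H[...,2]; o=((H[...,0]<14)&(H[...,1]>120)); n,l,st,ce=cv2.connectedComponentsWithStats(o.astype(np.uint8))
k=1+np.argmin([np.linalg.norm(x-[321,230]) if a[4]>1000 else 1e9 for x,a in zip(ce[1:],st[1:])]); print(st[k]); x,y,w,h,_=st[k]
f=lambda u,v,z: np.round(px2plane(c,(u,v),z)[:2],4)
yc=int(y+h/2); print('ring y',(f(x-.5,yc,.06)+f(x+w-.5,yc,.06))[1]/2,f(x+w-.5,yc,.06)-f(x-.5,yc,.06),'ring x',f(322,y+h-.5,.06)[0]-.031)
q=P[(l==k)]; print('ring z',np.nanpercentile(q[:,2],[5,50,95]))
print(y-40,V[y-40:y+5,322].tolist())
E
```

```text
16.0 [0.5084 0.1288 0.2029]
[ 285  187   75   76 2852]
ring y 0.1295 [0.     0.0614] ring x 0.5079
ring z [0.04496023 0.05978413 0.0610397 ]
147 [190, 194, 196, 195, 192, 194, 194, 195, 193, 195, 199, 197, 192, 193, 191, 191, 193, 194, 191, 189, 193, 197, 175, 95, 80, 91, 89, 91, 87, 89, 86, 91, 91, 87, 102, 140, 145, 237, 225, 141, 107, 112, 122, 142, 162]
```

The ring is in place at (0.508, 0.1295), top at 60 mm, within about 2 mm of the seat. Next is the small clamp.

Call:
{"name": "play_rows", "arguments": {
  "series": [
    [1,-0.018,-0.261,0,0,0,0],
    [1,-0.018,-0.261,0,0,0,0],
    [1,-0.018,-0.261,0,0,0,0],
    [1,-0.018,-0.261,0,0,0,0],
    [1,-0.018,-0.261,0,0,0,0],
    [1,-0.018,-0.261,0,0,0,0],
    [1,-0.018,-0.261,0,0,0,0],
    [1,-0.018,-0.261,0,0,0,0],
    [1,-0.018,-0.261,0,0,0,0]
  ]
}}

```text
time_s: 16.95
position: [0.4907, -0.1298, 0.2023]
orientation: [3.14, -0.001, -3.138]
ft_force: [-0.4, 0.0, -0.2]
finger_gap: 0.0852
grasp_force: 0.0
```

```bash
python3 - <<'E'
from h import *
c,s=wrist('w11'); print(s['time_s'],np.round(s['position'],4))
P=cloud(c); H=hsv(c); m=(H[...,1]<70)&(P[...,2]>.006)&(np.hypot(P[...,0]-.4905,P[...,1]+.132)<.045)
hub=P[m&(P[...,2]>.026)]; print('hub',np.percentile(hub,[2,50,98],axis=0).round(4).tolist())
pl=P[m&(P[...,2]<.014)]; print('plate',np.percentile(pl,[1,50,99],axis=0).round(4).tolist())
ys,xs=np.nonzero(m); v,u=int(ys.mean()),int(xs.mean()); y0,x0=v-60,u-75
print('crop',x0,y0); cv2.imwrite('pics/m11.png',cv2.resize(cv2.imread('pics/w11.png')[y0:y0+120,x0:x0+150],None,fx=5,fy=5))
E
```

```text
16.95 [ 0.4907 -0.1298  0.2023]
hub [[0.4703, -0.1744, 0.0302], [0.4737, -0.1307, 0.2887], [0.4913, -0.0909, 0.2999]]
plate [[0.4624, -0.1613, 0.0082], [0.4867, -0.1336, 0.01], [0.5186, -0.1059, 0.0118]]
crop 243 352
```

View pics/m11.png

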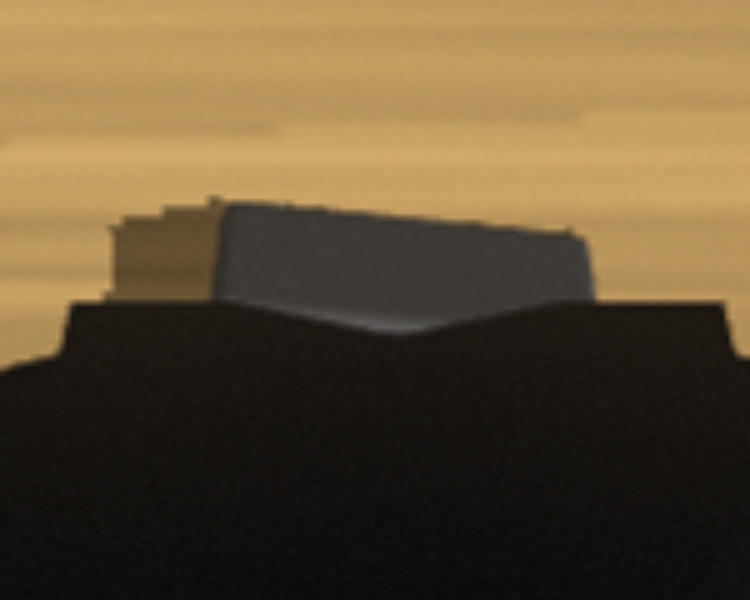

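That crop landed on the gripper body (my mask let it in), and it was my last picture, so I continue with numbers only.

```bash
python3 - <<'E'
from h import *
c=dict(np.load('w11.npz')); P=cloud(c); H=hsv(c); near=np.hypot(P[...,0]-.4905,P[...,1]+.133)<.045
hb=near&(abs(P[...,2]-.03)<.003); q=P[hb]; print('hub',len(q),np.percentile(q,[1,50,99],axis=0).round(4).tolist())
m=near&(P[...,2]>.004)&(P[...,2]<.034)&(H[...,1]<75); ys,xs=np.nonzero(m); print('px',xs.min(),xs.max(),ys.min(),ys.max())
V=H[...,2];S=H[...,1]
h,w=np.nonzero(hb); vc,uc=int(h.mean()),int(w.mean()); print('hub px',uc,vc,w.min(),w.max(),h.min(),h.max())
print('row V',uc-45,V[vc,uc-45:uc+45].tolist()); print('row S',S[vc,uc-45:uc+45].tolist())
print('col V',vc-50,V[vc-50:vc+50,uc].tolist()); print('col S',S[vc-50:vc+50,uc].tolist())
E
```

```text
hub 621 [[0.4784, -0.1459, 0.0274], [0.4901, -0.1342, 0.0299], [0.5022, -0.1219, 0.0314]]
px 286 347 183 244
hub px 316 218 303 330 205 233
row V 271 [179, 178, 178, 179, 177, 178, 177, 179, 179, 182, 143, 93, 98, 98, 97, 108, 102, 85, 87, 83, 87, 85, 84, 83, 83, 84, 84, 83, 84, 82, 81, 80, 106, 137, 150, 147, 147, 148, 146, 148, 147, 151, 149, 150, 151, 151, 152, 151, 152, 150, 151, 150, 150, 147, 151, 148, 149, 150, 149, 153, 155, 151, 153, 154, 152, 154, 152, 153, 151, 149, 150, 150, 150, 150, 149, 148, 154, 163, 169, 173, 169, 170, 170, 170, 170, 168, 170, 170, 171, 171]
row S [128, 128, 128, 128, 125, 126, 128, 127, 124, 128, 128, 129, 122, 125, 129, 92, 60, 45, 47, 46, 47, 45, 46, 49, 43, 46, 52, 49, 49, 47, 44, 48, 38, 30, 29, 28, 29, 29, 26, 26, 28, 29, 27, 25, 27, 27, 29, 29, 29, 27, 25, 25, 29, 24, 27, 28, 24, 24, 27, 27, 26, 27, 27, 28, 27, 26, 25, 28, 27, 27, 29, 27, 29, 29, 26, 26, 18, 70, 133, 130, 128, 128, 128, 129, 128, 131, 128, 129, 131, 130]
col V 168 [195, 196, 195, 195, 195, 195, 194, 194, 194, 193, 193, 189, 191, 190, 171, 107, 138, 157, 156, 155, 155, 153, 158, 156, 158, 152, 149, 149, 151, 152, 154, 154, 155, 155, 129, 90, 82, 79, 122, 150, 149, 149, 150, 152, 153, 153, 151, 147, 149, 149, 151, 150, 146, 147, 149, 150, 152, 151, 147, 151, 151, 145, 145, 143, 145, 145, 149, 150, 150, 150, 150, 150, 148, 151, 153, 148, 146, 191, 204, 202, 202, 203, 203, 200, 197, 196, 194, 194, 194, 195, 196, 196, 197, 198, 200, 200, 199, 199, 199, 197]
col S [124, 126, 126, 127, 124, 126, 125, 125, 124, 124, 126, 125, 125, 126, 119, 81, 24, 26, 28, 25, 30, 27, 29, 28, 27, 25, 29, 27, 27, 29, 30, 26, 25, 28, 30, 45, 44, 45, 29, 27, 22, 27, 27, 25, 28, 28, 30, 29, 27, 27, 27, 27, 26, 29, 26, 25, 27, 27, 26, 27, 27, 30, 28, 27, 28, 25, 31, 27, 29, 27, 27, 29, 28, 27, 28, 26, 19, 107, 125, 128, 124, 126, 124, 126, 128, 124, 126, 126, 126, 127, 125, 126, 126, 126, 124, 125, 126, 126, 127, 128]
```

Hub at (0.490, -0.134), top at 30 mm, diameter about 26 mm, so it is the right clamp. Descending to grip the hub.

Call:
{"name": "play_rows", "arguments": {
  "series": [
    [1,0,-0.0015,-0.05,0,0,0],
    [1,0,-0.0015,-0.1,0,0,0],
    [1,0,-0.0015,-0.14,0,0,0],
    [1,0,-0.0015,-0.165,0,0,0],
    [1,0,-0.0015,-0.18,0,0,0],
    [1,0,-0.0015,-0.188,0,0,0],
    [1,0,-0.0015,-0.188,0,0,0],
    [1,0,-0.0015,-0.188,0,0,0]
  ]
}}

```text
time_s: 17.8
position: [0.4913, -0.1333, 0.0156]
orientation: [-3.141, 0.001, -3.14]
ft_force: [-0.3, -0.1, 1.0]
finger_gap: 0.0857
grasp_force: 0.0
```

Call:
{"name": "play_rows", "arguments": {
  "series": [
    [0.2,0,0,0,0,0,0],
    [0.2,0,0,0,0,0,0],
    [0.2,0,0,0,0,0,0],
    [-1,0,0,0,0,0,0],
    [-1,0,0,0,0,0,0],
    [-1,0,0,0,0,0,0],
    [-1,0,0,0,0,0,0],
    [-1,0,0,0,0,0,0],
    [-1,0,0,0,0,0,0],
    [-1,0,0,0,0,0,0]
  ]
}}

```text
time_s: 18.8
position: [0.4908, -0.1339, 0.0156]
orientation: [-3.142, 0.001, -3.141]
ft_force: [-1.4, 0.0, 5.0]
finger_gap: 0.0236
grasp_force: 58.5
```

```bash
python3 - <<'E'
from h import *
c,s=wrist('w12'); print(s['time_s'],np.round(s['position'],4),np.round(s['orientation'],4),s['finger_gap'],s['grasp_force'],s['ft_force'])
P=cloud(c); H=hsv(c); near=np.hypot(P[...,0]-.4905,P[...,1]+.133)<.06
pl=near&(abs(P[...,2]-.01)<.003)&(H[...,1]<75); q=P[pl]; print('plate',len(q),np.percentile(q,[.5,50,99.5],axis=0).round(4).tolist())
hb=near&(abs(P[...,2]-.03)<.003)&(H[...,2]>100); q=P[hb]; print('hub',len(q),np.percentile(q,[1,50,99],axis=0).round(4).tolist() if len(q) else 0)
E
```

```text
18.8 [ 0.4908 -0.1339  0.0156] [-3.1416e+00  5.0000e-04 -3.1414e+00] 0.023624575476036795 58.51461052894592 [-1.36413313  0.04825942  4.95650085]
plate 5608 [[0.4612, -0.162, 0.0076], [0.4756, -0.1334, 0.01], [0.5194, -0.105, 0.0124]]
hub 489 [[0.4781, -0.1448, 0.0275], [0.481, -0.135, 0.0299], [0.4945, -0.1251, 0.0312]]
```

Call:
{"name": "play_rows", "arguments": {
  "series": [
    [-1,0,0,0.01,0,0,0],
    [-1,0,0,0.03,0,0,0],
    [-1,0,0,0.07,0,0,0],
    [-1,0,0,0.11,0,0,0],
    [-1,0.003,0.04,0.13,0,0,0],
    [-1,0.006,0.085,0.13,0,0,0],
    [-1,0.009,0.13,0.13,0,0,0],
    [-1,0.012,0.175,0.13,0,0,0],
    [-1,0.015,0.215,0.13,0,0,0],
    [-1,0.017,0.245,0.13,0,0,0],
    [-1,0.018,0.258,0.13,0,0,0],
    [-1,0.018,0.2625,0.125,0,0,0],
    [-1,0.018,0.2625,0.11,0,0,0],
    [-1,0.018,0.2625,0.09,0,0,0],
    [-1,0.018,0.2625,0.08,0,0,0],
    [-1,0.018,0.2625,0.075,0,0,0],
    [-1,0.018,0.2625,0.075,0,0,0],
    [-1,0.018,0.2625,0.075,0,0,0]
  ]
}}

```text
time_s: 20.65
position: [0.5091, 0.1282, 0.0904]
orientation: [-3.142, 0.001, 3.141]
ft_force: [-0.1, -0.6, -1.9]
finger_gap: 0.0236
grasp_force: 59.4
```

```bash
python3 - <<'E'
from h import *
c,s=wrist('w13'); print(s['time_s'],np.round(s['position'],4),np.round(s['orientation'],4),s['finger_gap'],s['grasp_force'],s['ft_force'])
P=cloud(c); H=hsv(c); near=np.hypot(P[...,0]-.5086,P[...,1]-.1275)<.06
z0=s['position'][2]-.0156+.01; print(z0)
pl=near&(abs(P[...,2]-z0)<.003)&(H[...,1]<75); q=P[pl]; print('plate',len(q),np.percentile(q,[.5,50,99.5],axis=0).round(4).tolist())
print('plate flat: slope',np.linalg.lstsq(np.c_[q[:,:2]-q[:,:2].mean(0),np.ones(len(q))],q[:,2],rcond=None)[0])
r=near&(abs(P[...,2]-.06)<.003)&(H[...,1]>100)&(H[...,0]<15); q=P[r]; print('ring',len(q),np.percentile(q,[.5,50,99.5],axis=0).round(4).tolist() if len(q) else 0)
E
```

```text
20.65 [0.5091 0.1282 0.0904] [-3.1416e+00  7.0000e-04  3.1411e+00] 0.023573928361683653 59.35949742794037 [-0.08303388 -0.58626758 -1.93621283]
0.0848320124877423
plate 5625 [[0.4794, 0.0998, 0.0822], [0.494, 0.1286, 0.0848], [0.5376, 0.1572, 0.0873]]
plate flat: slope [0.00462952 0.00197155 0.08478811]
ring 1123 [[0.4779, 0.1003, 0.0571], [0.4838, 0.1312, 0.0597], [0.5027, 0.1588, 0.0614]]
```

Clamp flat and centred (about (0.5085, 0.1285)). Lowering 15 mm.

Call:
{"name": "play_rows", "arguments": {
  "series": [
    [-1,0,0,-0.006,0,0,0],
    [-1,0,0,-0.01,0,0,0],
    [-1,0,0,-0.013,0,0,0],
    [-1,0,0,-0.0148,0,0,0],
    [-1,0,0,-0.0148,0,0,0],
    [-1,0,0,-0.0148,0,0,0]
  ]
}}

```text
time_s: 21.3
position: [0.5084, 0.1287, 0.0756]
orientation: [3.141, -0.0, -3.141]
ft_force: [-2.6, -0.7, 6.0]
finger_gap: 0.0235
grasp_force: 60.2
```

Call:
{"name": "play_rows", "arguments": {
  "series": [
    [-0.2,0,0,0,0,0,0],
    [0,0,0,0,0,0,0],
    [0.4,0,0,0,0,0,0],
    [0.4,0,0,0,0,0,0],
    [0.4,0,0,0,0,0,0],
    [0.4,0,0,0.02,0,0,0],
    [0.4,0,0,0.05,0,0,0],
    [0.4,0,0,0.09,0,0,0],
    [0.4,0,0,0.13,0,0,0],
    [0.4,0,0,0.13,0,0,0],
    [0.4,0,0,0.13,0,0,0]
  ]
}}

```text
time_s: 22.4
position: [0.509, 0.129, 0.2059]
orientation: [3.141, 0.002, -3.141]
ft_force: [-0.4, 0.2, -0.7]
finger_gap: 0.06
grasp_force: 0.0
```

```bash
python3 - <<'E'
from h import *
c,s=wrist('w14'); print(s['time_s'],np.round(s['position'],4),s['ft_force'],s['finger_gap'])
P=cloud(c); H=hsv(c); near=np.hypot(P[...,0]-.5086,P[...,1]-.1275)<.06
for n,z,m in(('hub',.09,H[...,1]<75),('plate',.07,H[...,1]<75),('ring',.055,(H[...,0]<15)&(H[...,1]>100)),('disc',.03,H[...,1]<75)):
    q=P[near&(abs(P[...,2]-z)<(.01 if n=='ring' else .003))&m]; print(n,len(q),np.percentile(q,[.5,50,99.5],axis=0).round(4).tolist() if len(q) else 0)
    if n=='plate': print('tilt',np.linalg.lstsq(np.c_[q[:,:2]-q[:,:2].mean(0),np.ones(len(q))],q[:,2],rcond=None)[0])
E
```

```text
22.4 [0.509  0.129  0.2059] [-0.41446076  0.16922489 -0.73951681] 0.06001038108259657
hub 884 [[0.4959, 0.117, 0.0876], [0.5079, 0.1289, 0.09], [0.5204, 0.1409, 0.0915]]
plate 3168 [[0.4793, 0.1002, 0.068], [0.5037, 0.1289, 0.07], [0.5368, 0.1577, 0.072]]
tilt [0.00120001 0.00117425 0.07000356]
ring 229 [[0.4774, 0.101, 0.0452], [0.4811, 0.1289, 0.058], [0.5009, 0.1589, 0.0634]]
disc 194 [[0.4763, 0.0962, 0.0274], [0.4817, 0.1209, 0.0297], [0.5044, 0.1586, 0.0329]]
```

The stack is flat at heights 30/60/70/90 mm, centred at about (0.508, 0.129), with the arm clear. Handing in.

```bash
python3 -c "
from bench import env
print(env.job_done())"
```

```text
the job is handed in; nothing more can be done
None
```

The spacer, transformer and smallest clamp (hub up) are stacked on the seat, each released and within about 2 mm of its centre by my last measurements, with the plate flat; I handed the job in at about 22.4 s, but no verdict came back.

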